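# Set an inclined plane level with the right prop

### The job

Set the inclined plane level for its zero reading: take from the kit box the one wooden prop that holds the plane level, stand it upright on the rubber foot pad inside the case, then swing the folded-back plane over and lower it gently until it rests on the prop. Leave the other two props in the box and do not disturb the flask, beaker and dish nearby.

Things in the scene. Friction and masses are not known exactly. Their poses are not given: they have to be found in the camera images.
- case: Open-topped wooden case of the inclined plane, fixed; outer 150 mm (its x) by 250 mm (its y), walls 10 mm thick, 55 mm high. Origin at the centre of its underside, on the bench. The plane's hinge pin runs along x at y = +100 mm, 106 mm above the bench, between two ears; a white graduated disc (radius 42 mm, about the pin) stands outside the -x wall. Open from above while the plane is folded back.
- pad (a point): Centre of the top of the square rubber foot pad (70 by 70 mm) on the case floor, at y = -45 mm of the case, 10 mm above the bench (145 mm from the hinge pin); same axes as the case. The inner faces of the walls are 65 mm away to either x side and 70 mm away towards -y.
- plane (a joint): Hinged plane, rad: 0 level, reaching from the pin towards the case's -y over the pad; pi/2 upright; starts folded back at about 1.8 (stops -0.45, 1.95). Board 100 mm wide, 12 mm thick, pin at mid-thickness: when level its underside is 100 mm above the bench. Stiff damped hinge: it stays put above 0.85 rad, below that it sinks slowly by itself; 4 to 6 N near its free end moves it.
- plane_end (a point): Middle of the plane's free end (at mid-thickness, 188 mm from the pin); its y axis points back to the pin, its z axis is square to the plane, up when level.
- prop_box: Open wooden kit box, fixed, outer 154 mm (its x) by 256 mm (its y), walls 7 mm thick and 56 mm high, floor 7 mm thick. Origin on the bench at the centre of its underside. The three props lie in it side by side along its x, about 72 mm apart along its y, in any order.
- prop_78_mid (a point): Centre of the shortest prop: a plain wooden bar 78 mm long (its x) with a square section of 36 by 36 mm and thin black rubber facings on both ends, about 55 g; lies in the kit box.
- prop_90_mid (a point): Centre of the middle prop: the same kind of bar, 90 mm long (its x), 36 by 36 mm, 45 to 90 g; lies in the kit box.
- prop_102_mid (a point): Centre of the longest prop: the same kind of bar, 102 mm long (its x), 36 by 36 mm, about 70 g; lies in the kit box.
- flask_mid (a point): Conical glass flask, 63 mm wide and 105 mm high, standing on the bench; this point is 50 mm above the bench. Leave alone.
- beaker_mid (a point): Glass beaker, 75 mm wide and 82 mm high, standing on the bench; this point is 40 mm above the bench. Leave alone.
- dish_mid (a point): Porcelain evaporating dish, 72 mm wide and 29 mm high, standing on the bench; this point is 15 mm above the bench. Leave alone.

How it is judged:
On the way:
1. the middle prop stands upright on the foot pad while the plane is still raised (angle between the x axis of prop_90_mid and the z axis of case, either way round below 0.06 rad and horizontal distance between prop_90_mid and pad below 0.035 m and height (world z) of prop_90_mid below 0.06 m and contact force between the fingers and prop_90 below 0.05 N and value of joint plane above 0.5 rad), for 0.2 s.
At the end, for the whole second after the job is handed in: The plane rests on the prop and is level to 1.5 degrees (0.026 rad); the prop stands upright (within 0.06 rad) with its centre within 35 mm of the middle of the foot pad; the other two props lie in the kit box (value of joint plane between -0.026 and 0.026 rad and contact force between plane and prop_90 above 0.2 N and angle between the x axis of prop_90_mid and the z axis of case, either way round below 0.06 rad and horizontal distance between prop_90_mid and pad below 0.035 m and linear speed of prop_90 below 0.02 m/s and x of prop_78_mid in the frame of prop_box between -0.07 and 0.07 m and y of prop_78_mid in the frame of prop_box between -0.12 and 0.12 m and height (world z) of each of prop_78_mid, prop_102_mid below 0.05 m and x of prop_102_mid in the frame of prop_box between -0.07 and 0.07 m and y of prop_102_mid in the frame of prop_box between -0.12 and 0.12 m); the robot touches nothing.
It fails at once if the plane is dropped or slammed: it comes down faster than 1.8 rad/s near level (value of joint plane below 0.35 rad and velocity of joint plane below -1.8 rad/s).
It fails at once if the flask is moved more than 30 mm (distance of flask_mid from where it was at the start of the episode above 0.03 m).
It fails at once if the beaker is moved more than 30 mm (distance of beaker_mid from where it was at the start of the episode above 0.03 m).
It fails at once if the dish is moved more than 30 mm (distance of dish_mid from where it was at the start of the episode above 0.03 m).
It also fails if it takes over 69 s, if anything falls off the work surface, if the arm or the gripper's body presses on something with over 40 N, if the wrist force passes 120 N, or if a joint passes its speed limit or range.

### The arm

A 6-joint arm with a two-finger parallel gripper is mounted at the origin on a cart in front of the work surface, level with it; the furniture and walls round the work are solid. World frame = base frame: x ahead of the robot, y to its left, z up, the work surface at z = 0. Lengths are in m, angles in rad, forces in N, time in s.
With the tool pointing down it reaches from about 0.375 to 0.9 m from the base axis. Payload 3.1 kg.
Tool frame: the origin (TCP) lies midway between the tips of the shut fingers; the grasp point (between the pads) lies 19 mm behind it; z points along the fingers, y is the line along which they close (so a half turn about z gives the same grasp; the last joint's range is limited). The gripper opens to 87 mm and grips with 3 to 60 N. Pads are 19 mm wide; open, the fingers measure 117 mm over their backs; the gripper's body (75 mm by 190 mm) begins 51 mm behind the grasp point.
Start: joints at [0.942, 0.527, 1.433, -0, 1.181, -0.178], TCP at [0.272, 0.563, 0.186] pointing down, gripper open.
Joint ranges: [-3.08, 3.08], [-0.75, 2.2], [0.22, 2.44], [-1.43, 4.57], [0, 2.65], [-2.85, 2.85]. Speed limits (rad/s): [2.79, 2.79, 3.14, 3.14, 3.14, 3.14].

### API

Orientations are given as a unit quaternion [x, y, z, w].
In Python, from rig import status, imaging, order gives the robot as it stands.
- The arm moves only by the tool arm_command, never from a script. Its argument "deltas" is one flat list of numbers, 5 for each row, row after row: the opening, from -1 (shut) to 1 (fully open), so that 0 is half open, then the shift along the tool's x, y, z in m, then the turn about the tool's z in rad. In form: [gripper, tx, ty, tz, roll, gripper, tx, ty, tz, roll, ...]. A call has 1 to 12 rows; each row shifts and turns the commanded pose from where the row before left it, along the tool's axes as they then stand; what a row does not reach is not made up. A row lasts 1/8 s, in which the tool goes at most 62.5 mm and 10.7 degrees, less where a joint would pass 70% of its speed; a pose out of reach is approached as far as the arm can. A call with a gripper value outside its range is refused whole. The fingers move at their own pace and stop on an object; "newtons" is the grip in N (left out, the last holds). Time passes only in rows, so rows that do not move let the fingers close. It gives the time, the measured TCP pose, the force, the opening and the grip force at its end, in the units of the state.
- status.get_obs(): the state, without advancing time (a new reading comes with each control period).
- imaging.camera(name): name is "scene" or "top"; returns (picture, depth): 384x512x3 uint8, red, green, blue; 384x512 float32, m along the optical axis (not along the pixel's ray), 0 where there is no reading.
- imaging.camera_params(name): a dict with "intrinsics" (3x3 intrinsics, pixels), "camera_from_world" (4x4, takes a point from world to camera coordinates). Camera axes: x right, y up, looking along -z (the intrinsics and any distortion apply to the point x, -y, -z); pixel columns grow to the right and rows downward; lengths in m; the calibration is good to about 2 mm. A picture is of the moment at which its call begins. camera_params takes no time and is no camera call.
- order.hand_in(): hands the job in; it is judged then, once.
The state is a dict: "time": time; "q": joint angles; "joint_velocities": joint speeds; "joint_torque": joint torques, N m; "position": TCP position; "tool_rot": TCP orientation; "ft_force": force on the tool from outside, world axes, zero at the start; "moment": the same for the moment, N m; "grip_width": finger opening in m; "grip_force": force on a finger pad.
Only numpy, scipy, OpenCV 4.12 (cv2) and the standard library are available. Lean on these libraries where they do the work, as an engineer would, in place of code of your own. Each camera call takes 0.05 s, during which the arm holds its last target. There are 200 camera calls.

## Working session

There is one attempt and no reset: what is moved stays moved. The work goes in short steps, Python scripts to look and compute and a tool call to move; the robot and the scene stay as the last step left them, time stands still between calls to the robot, and variables do not carry over. Pictures are saved under pics/ and viewed, at most 10 in all, crops included, and the job is handed in when it is done.

Besides the shell and the picture viewer there is one more tool, called after "Emit:" as name(argument=value, ...) on one line, values as JSON. arm_command: Moves the arm, as the interface text tells. Its arguments: {"type":"object","properties":{"deltas":{"type":"array"},"newtons":{"type":"number"}},"required":["deltas"]}

```bash
mkdir -p pics && cat > h.py <<'E'
import numpy as np, cv2
from rig import status, imaging, order
def grab(n):
    p,d=imaging.camera(n); c=imaging.camera_params(n)
    return p,d,np.array(c["intrinsics"]),np.array(c["camera_from_world"])
def cloud(d,K,T):
    v,u=np.mgrid[:d.shape[0],:d.shape[1]]
    X=np.stack([(u-K[0,2])/K[0,0]*d,-(v-K[1,2])/K[1,1]*d,-d,np.ones_like(d)],-1)
    return (X@np.linalg.inv(T).T)[...,:3]
E
python3 - <<'E'
from h import *
s=status.get_obs();print({k:np.round(v,3) for k,v in s.items()})
for n in("top","scene"):
    p,d,K,T=grab(n);np.savez(f"{n}0.npz",p=p,d=d,K=K,T=T)
    cv2.imwrite(f"pics/{n}0.png",cv2.resize(p[...,::-1],(768,576)))
    print(n,np.round(K,1).tolist(),np.round(np.linalg.inv(T),3).tolist())
E
```

```text
{'time': np.float64(0.0), 'q': array([ 0.941,  0.528,  1.434, -0.   ,  1.181, -0.178]), 'joint_velocities': array([-0.001, -0.   , -0.002, -0.002, -0.001,  0.   ]), 'joint_torque': array([ 1.0000e-03, -4.4005e+01, -1.7659e+01,  6.3000e-02,  5.8000e-02,
       -0.0000e+00]), 'position': array([0.272, 0.562, 0.185]), 'tool_rot': array([ 0.223,  0.975, -0.001, -0.   ]), 'ft_force': array([-0.09 ,  0.302,  0.494]), 'moment': array([-0.044, -0.041, -0.004]), 'grip_force': np.float64(0.0), 'grip_width': np.float64(0.087)}
top [[365.0, 0.0, 260.5], [0.0, 365.0, 191.7], [0.0, 0.0, 1.0]] [[0.009, 0.993, -0.117, 0.448], [-1.0, 0.006, -0.028, -0.02], [-0.027, 0.117, 0.993, 1.131], [0.0, 0.0, 0.0, 1.0]]
scene [[396.6, 0.0, 250.3], [0.0, 396.6, 196.4], [0.0, 0.0, 1.0]] [[0.861, 0.39, -0.326, 0.207], [-0.509, 0.671, -0.54, -0.656], [0.008, 0.631, 0.776, 1.033], [0.0, 0.0, 0.0, 1.0]]
```

View pics/top0.png

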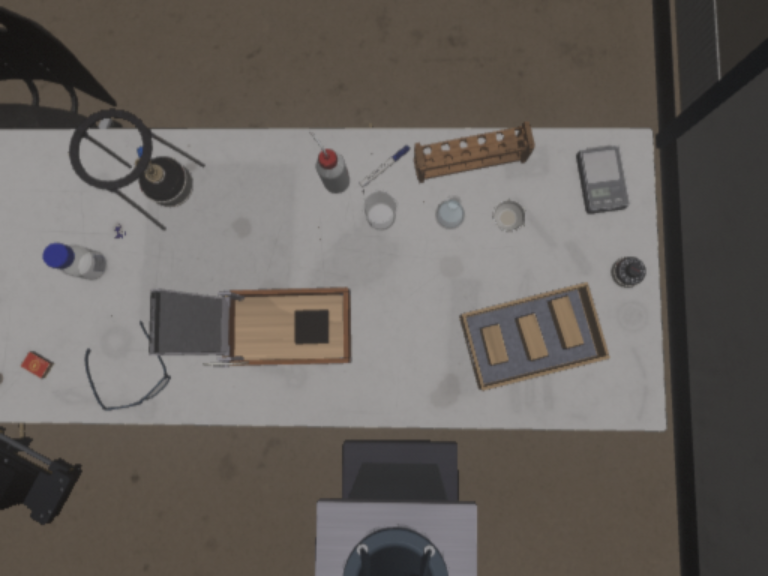

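View pics/scene0.png

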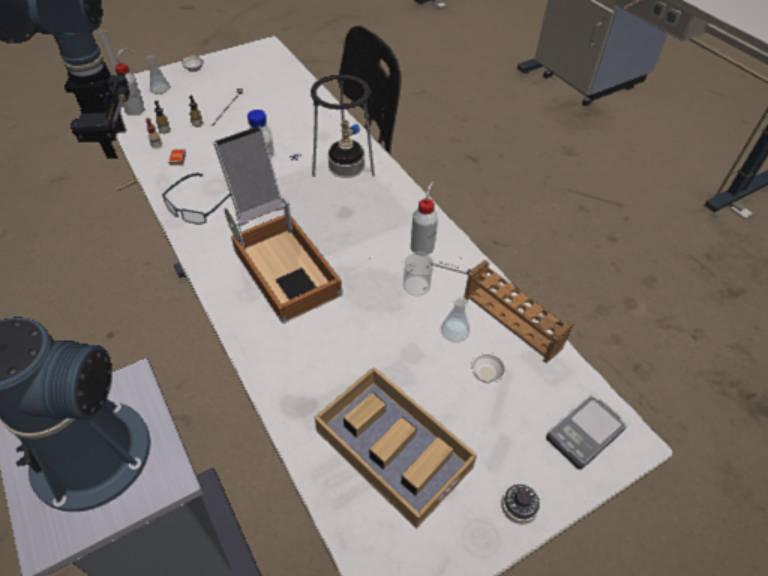

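The top view (768x576 scale) has world +x up and +y left. The kit box is around (533,336), with bars at (497,343), (533,336) and (568,322). The case is at (290,326), its pad at (312,326), and the plane is folded back to the left. Glassware at (380,210), (450,212) and (508,215) is clear of the path. Next I'll measure the bars, pad and plane.

```bash
python3 - <<'E'
from h import *
z=np.load("top0.npz");p,d,K,T=[z[k] for k in "pdKT"]
W=cloud(d,K,T)
def ray(uv,h):
    Ti=np.linalg.inv(T);r=Ti[:3,:3]@np.array([(uv[0]-K[0,2])/K[0,0],-(uv[1]-K[1,2])/K[1,1],-1]);c=Ti[:3,3]
    return c+r*(h-c[2])/r[2]
hsv=cv2.cvtColor(p,cv2.COLOR_RGB2HSV)
def blobs(m,h,amin,roi):
    m=m.astype(np.uint8).copy(); R=np.zeros_like(m);x0,y0,x1,y1=roi;R[y0:y1,x0:x1]=1;m&=R
    for c in cv2.findContours(m,cv2.RETR_EXTERNAL,cv2.CHAIN_APPROX_NONE)[0]:
        if cv2.contourArea(c)<amin: continue
        pts=np.array([ray(q[0],h)[:2] for q in c],np.float32)
        r=cv2.minAreaRect(pts*1000);print(np.round(cv2.minAreaRect(c.astype(np.float32))[0],1),np.round(r[0],1),np.round(r[1],1),round(r[2],1),cv2.contourArea(c))
for u,v in((331,228),(355,224),(379,214),(340,240)):print(p[v,u],hsv[v,u],W[v,u].round(3))
wood=(hsv[...,1]>70)&(hsv[...,2]>60)
print("props");blobs(wood&(np.abs(W[...,2]-0.043)<0.012),0.043,100,(315,200,397,250))
print("pad");blobs(hsv[...,2]<45,0.01,60,(180,195,235,240))
print("box outer");blobs((hsv[...,1]>60),0.056,1000,(300,180,415,265))
print("case");blobs((hsv[...,1]>60),0.055,1000,(140,185,245,250))
m=(W[...,2]>.12)&(W[...,0]>.2)&(W[...,1]>.1)&(W[...,1]<.5);q=W[m];print("plane pts",q.min(0).round(3),q.max(0).round(3))
t=q[q[:,2]>.27];print(t.mean(0).round(3),t.min(0).round(3),t.max(0).round(3),len(t))
E
```

```text
[134 113  90] [ 16  84 134] [ 0.47  -0.199  0.041]
[140 118  93] [ 16  86 140] [ 0.482 -0.269  0.044]
[141 119  94] [ 16  85 141] [ 0.512 -0.341  0.039]
[ 93  93 101] [120  20 101] [ 0.434 -0.231  0.005]
props
[329.6 229.2] [ 465.9 -193.8] [71.7 34.2] 14.0 251.5
[354.6 224.3] [ 481.3 -267.8] [84.  34.6] 17.3 302.0
[377.5 214.3] [ 511.1 -335.4] [96.2 35.6] 16.8 345.0
pad
box outer
[356.5 223.8] [ 482.5 -269.1] [151.2 255.6] 14.7 4431.5
case
[192.5 217. ] [498.3 211.8] [147.9 236. ] 1.1 3749.5
plane pts [0.201 0.114 0.12 ] [0.871 0.5   0.337]
[0.336 0.443 0.309] [0.201 0.363 0.27 ] [0.545 0.5   0.337] 1152
```

Emit:
arm_command(deltas=[0.4,0,0,-0.05,-0.15,0.4,0,0,-0.05,-0.15,0.4,0,0,-0.05,-0.15,0.4,0,0,-0.05,-0.15,0.4,0,0,0,-0.15], newtons=3)

```text
time: 0.72
position: [0.2735, 0.5644, 0.3909]
tool_rot: [-0.152, 0.988, 0.004, 0.004]
ft_force: [0.3, 0.5, -1.1]
grip_width: 0.061
grip_force: 0.0
```

```bash
cat >> h.py <<'E'
def go(x,y,z):
    from scipy.spatial.transform import Rotation as Ro
    s=status.get_obs();R=Ro.from_quat(s["tool_rot"]).as_matrix()
    print("t",round(float(s["time"]),2),"pos",s["position"].round(4),"q",s["q"].round(2),"toolx deg",np.degrees(np.arctan2(R[1,0],R[0,0])).round(1),"F",s["ft_force"].round(1),"w",round(float(s["grip_width"]),4),round(float(s["grip_force"]),2))
    print("delta tool",(R.T@(np.array([x,y,z])-s["position"])).round(4))
def ray(uv,h,K,T):
    Ti=np.linalg.inv(T);r=Ti[:3,:3]@np.array([(uv[0]-K[0,2])/K[0,0],-(uv[1]-K[1,2])/K[1,1],-1]);c=Ti[:3,3]
    return c+r*(h-c[2])/r[2]
E
python3 - <<'E'
from h import *
go(.5135,-.258,.2)
z=np.load("top0.npz");p,d,K,T=[z[k] for k in "pdKT"]
g=p.max(-1);m=np.zeros_like(g);m[200:235,190:225]=(g[200:235,190:225]<70)
for c in cv2.findContours(m,cv2.RETR_EXTERNAL,cv2.CHAIN_APPROX_NONE)[0]:
    if cv2.contourArea(c)>50:
        r=cv2.minAreaRect(np.array([ray(q[0],.01,K,T)[:2]*1000 for q in c],np.float32));print("pad",r)
W=cloud(d,K,T);m=np.zeros(d.shape,bool);m[190:242,95:155]=1
q=W[m&(W[...,2]>.2)];print("plane",[np.percentile(q,k,axis=0).round(3) for k in(1,50,99)])
for v in (200,215,230): print(v,W[v,98:156:6].round(3).tolist())
E
```

```text
t 0.72 pos [0.2735 0.5644 0.3909] q [ 0.94  0.38  1.13  0.    1.63 -0.93] toolx deg -162.6 F [ 0.3  0.5 -1.1] w 0.061 0.0
delta tool [ 0.0189 -0.8577  0.1855]
pad ((499.0215759277344, 174.32025146484375), (65.26940155029297, 65.13526916503906), 1.3267289400100708)
plane [array([0.442, 0.342, 0.201]), array([0.493, 0.361, 0.253]), array([0.545, 0.382, 0.287])]
200 [[0.552, 0.524, -0.001], [0.526, 0.372, 0.286], [0.527, 0.367, 0.266], [0.529, 0.361, 0.246], [0.532, 0.355, 0.224], [0.533, 0.347, 0.205], [0.535, 0.339, 0.186], [0.538, 0.334, 0.155], [0.54, 0.325, 0.134], [0.543, 0.317, 0.109]]
215 [[0.504, 0.521, 0.0], [0.49, 0.371, 0.283], [0.492, 0.366, 0.263], [0.492, 0.357, 0.249], [0.494, 0.352, 0.227], [0.495, 0.345, 0.204], [0.496, 0.338, 0.182], [0.497, 0.33, 0.162], [0.499, 0.324, 0.131], [0.5, 0.314, 0.11]]
230 [[0.458, 0.521, -0.005], [0.455, 0.369, 0.283], [0.456, 0.364, 0.263], [0.456, 0.358, 0.243], [0.456, 0.35, 0.226], [0.457, 0.343, 0.204], [0.457, 0.336, 0.181], [0.457, 0.328, 0.16], [0.458, 0.321, 0.134], [0.458, 0.313, 0.109]]
```

Emit:
arm_command(deltas=[0.4,0.001,-0.06,0,0,0.4,0.002,-0.06,0,0,0.4,0.002,-0.06,0,0,0.4,0.002,-0.06,0,0,0.4,0.002,-0.06,0,0,0.4,0.002,-0.06,0,0,0.4,0.002,-0.06,0,0,0.4,0.002,-0.06,0.01,0,0.4,0.002,-0.06,0.02,0,0.4,0.002,-0.06,0.04,0,0.4,0,-0.06,0.04,0,0.4,0,-0.06,0.04,0])

```text
time: 2.22
position: [0.4593, -0.109, 0.2507]
tool_rot: [-0.149, 0.989, 0.0, 0.0]
ft_force: [0.2, 0.6, -0.0]
grip_width: 0.0609
grip_force: 0.0
```

```bash
python3 - <<'E'
from h import *
go(.5135,-.258,.012)
E
```

```text
t 2.23 pos [ 0.4593 -0.109   0.2507] q [-0.47  0.24  1.72  0.    1.19 -2.34] toolx deg -162.9 F [ 0.2  0.6 -0. ] w 0.0609 0.0
delta tool [-0.0078 -0.1584  0.2386]
```

Emit:
arm_command(deltas=[0.4,-0.002,-0.05,0,0,0.4,-0.003,-0.054,0,0,0.4,-0.003,-0.054,0.03,0,0.4,0,0,0.05,0,0.4,0,0,0.05,0,0.4,0,0,0.03,0,0.4,0,0,0,0,0.4,0,0,0,0])

```text
time: 3.22
position: [0.5143, -0.2565, 0.0927]
tool_rot: [-0.149, 0.989, -0.001, 0.001]
ft_force: [-0.6, 0.4, 0.4]
grip_width: 0.0609
grip_force: 0.0
```

```bash
python3 - <<'E'
from h import *
go(.5135,-.258,.012)
p,d,K,T=grab("scene");cv2.imwrite("pics/s1.png",cv2.resize(p[220:384,180:400,::-1],None,fx=3,fy=3))
E
```

```text
t 3.23 pos [ 0.5143 -0.2565  0.0927] q [-0.66  0.58  1.65 -0.    0.91 -2.53] toolx deg -162.9 F [-0.6  0.4  0.4] w 0.0609 0.0
delta tool [ 0.0013 -0.0011  0.0807]
```

View pics/s1.png

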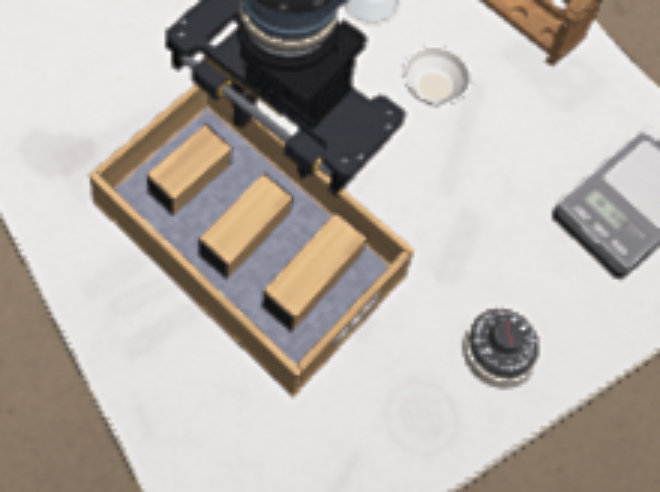

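The gripper is over the far end of the middle bar, around (265,185) in the crop. I'll descend and close with a light grip.

Emit:
arm_command(deltas=[0.4,0.001,-0.001,0.04,0,0.4,0,0,0.04,0,0.4,0,0,0,0,-1,0,0,0,0,-1,0,0,0,0,-1,0,0,0,0,-1,0,0,0,0], newtons=4)

```text
time: 4.15
position: [0.5133, -0.2575, 0.0126]
tool_rot: [-0.149, 0.989, -0.0, 0.0]
ft_force: [-0.2, -0.1, -0.3]
grip_width: 0.0286
grip_force: 0.0
```

```bash
python3 - <<'E'
from h import *
go(.5135,-.258,.012)
p,d,K,T=grab("scene");cv2.imwrite("pics/s2.png",cv2.resize(p[220:384,180:400,::-1],None,fx=3,fy=3))
W=cloud(d,K,T);hsv=cv2.cvtColor(p,cv2.COLOR_RGB2HSV)
go(.5135,-.258,.012)
E
```

```text
t 4.15 pos [ 0.5133 -0.2575  0.0126] q [-0.66  0.71  1.69 -0.    0.74 -2.53] toolx deg -162.9 F [-0.2 -0.1 -0.3] w 0.0286 0.0
delta tool [-0.0001 -0.0006  0.0006]
t 4.2 pos [ 0.5131 -0.2574  0.0123] q [-0.66  0.71  1.69 -0.    0.74 -2.53] toolx deg -162.9 F [0.4 0.1 1. ] w 0.0249 0.0
delta tool [-0.0002 -0.0007  0.0003]
```

View pics/s2.png

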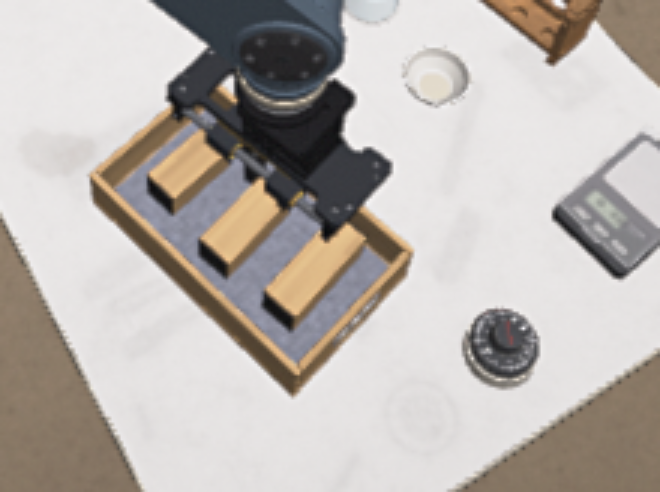

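The bar still lies in place and the fingers look to be just beyond its far end. I'll check its position from the scene view.

```bash
python3 - <<'E'
from h import *
for n in("scene0","top0"):
    z=np.load(n+".npz");p,d,K,T=[z[k] for k in "pdKT"];W=cloud(d,K,T);hsv=cv2.cvtColor(p,cv2.COLOR_RGB2HSV)
    m=((hsv[...,1]>70)&(W[...,2]>.035)&(W[...,2]<.05)&(W[...,0]>.38)&(W[...,0]<.58)&(W[...,1]>-.31)&(W[...,1]<-.235)).astype(np.uint8)
    c=max(cv2.findContours(m,0,1)[0],key=cv2.contourArea)
    print(n,c[:,0].min(0),c[:,0].max(0),cv2.minAreaRect(np.array([ray(q[0],.043,K,T)[:2]*1000 for q in c],np.float32)))
    for P in ([.524,-.255,.043],[.438,-.281,.043],[.5133,-.2575,.0123],[.5133,-.2575,.031]):
        x=T@np.r_[P,1];print(P,K[0,0]*x[0]/-x[2]+K[0,2],K[1,1]*-x[1]/-x[2]+K[1,2])
p,d,K,T=grab("scene")
go(.5135,-.258,.012)
E
```

```text
scene0 [247 278] [276 308] ((479.82757568359375, -269.1041259765625), (88.48492431640625, 37.599796295166016), 15.623184204101562)
[0.524, -0.255, 0.043] 272.75615377786744 280.8591849067781
[0.438, -0.281, 0.043] 250.58705809878822 303.6010035096182
[0.5133, -0.2575, 0.0123] 269.4373244299623 288.4481997493797
[0.5133, -0.2575, 0.031] 269.7455507480945 285.38731941264916
top0 [346 210] [364 239] ((481.30792236328125, -267.78564453125), (84.03742218017578, 34.556663513183594), 17.251436233520508)
[0.524, -0.255, 0.043] 349.93774838874907 209.72055100825406
[0.438, -0.281, 0.043] 359.41404832032583 239.05439698745226
[0.5133, -0.2575, 0.0123] 348.6509600049025 213.92299556650758
[0.5133, -0.2575, 0.031] 349.9798693997835 213.56958870572282
t 4.25 pos [ 0.513  -0.2573  0.0121] q [-0.66  0.71  1.69 -0.    0.74 -2.53] toolx deg -162.9 F [ 0.2 -1.   0.6] w 0.0208 0.0
delta tool [-0.0003 -0.0008  0.0001]
```

```bash
python3 - <<'E'
from h import *
p,d,K,T=grab("scene");cv2.imwrite("pics/s3.png",cv2.resize(p[240:315,230:330,::-1],None,fx=8,fy=8,interpolation=cv2.INTER_CUBIC))
go(.5135,-.258,.012)
E
```

```text
t 4.3 pos [ 0.5129 -0.2572  0.012 ] q [-0.66  0.71  1.69  0.    0.74 -2.53] toolx deg -162.9 F [ 0.1 -0.2  0.3] w 0.0171 0.0
delta tool [-0.0003 -0.0009 -0.    ]
```

View pics/s3.png

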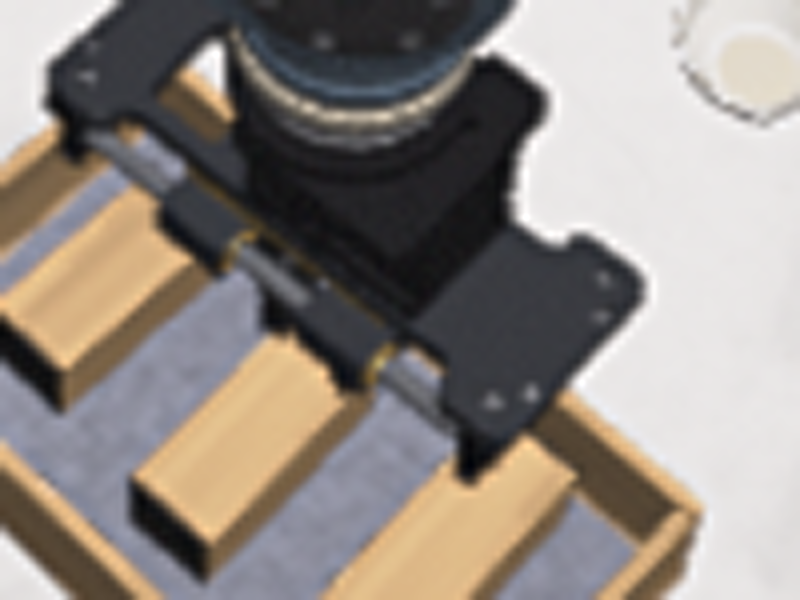

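Emit:
arm_command(deltas=[-1,0,0,0,0,-1,0,0,0,0,-1,0,0,0,0])

```text
time: 4.68
position: [0.5128, -0.2572, 0.0117]
tool_rot: [-0.149, 0.989, 0.0, -0.0]
ft_force: [0.1, -0.0, -0.9]
grip_width: 0.0007
grip_force: 0.0
```

```bash
python3 - <<'E'
from h import *
go(.5135,-.258,.012)
p,d,K,T=grab("scene")
W=cloud(d,K,T);hsv=cv2.cvtColor(p,cv2.COLOR_RGB2HSV)
m=((hsv[...,1]>70)&(W[...,2]>.035)&(W[...,2]<.05)&(W[...,0]>.38)&(W[...,0]<.58)&(W[...,1]>-.31)&(W[...,1]<-.235)).astype(np.uint8)
c=max(cv2.findContours(m,0,1)[0],key=cv2.contourArea)
print(cv2.minAreaRect(np.array([ray(q[0],.043,K,T)[:2]*1000 for q in c],np.float32)))
E
```

```text
t 4.67 pos [ 0.5128 -0.2572  0.0117] q [-0.66  0.71  1.69 -0.    0.74 -2.53] toolx deg -162.9 F [ 0.1 -0.  -0.9] w 0.0007 0.0
delta tool [-0.0004 -0.001  -0.0003]
((477.4723205566406, -270.323486328125), (83.807373046875, 37.38252258300781), 16.544071197509766)
```

```bash
python3 - <<'E'
from h import *
p,d,K,T=grab("scene");W=cloud(d,K,T);np.set_printoptions(linewidth=200,suppress=True)
for v in range(272,292,2): print(v,[tuple((W[v,u]*1000).astype(int))+(int(p[v,u].max()),) for u in range(260,282,3)])
cv2.imwrite("pics/s4.png",cv2.resize(p[240:315,230:330,::-1],None,fx=8,fy=8,interpolation=cv2.INTER_CUBIC))
E
```

```text
272 [(np.int64(477), np.int64(-259), np.int64(143), 65), (np.int64(485), np.int64(-261), np.int64(139), 174), (np.int64(497), np.int64(-256), np.int64(119), 32), (np.int64(491), np.int64(-276), np.int64(158), 33), (np.int64(494), np.int64(-285), np.int64(170), 20), (np.int64(499), np.int64(-290), np.int64(173), 26), (np.int64(490), np.int64(-312), np.int64(216), 26), (np.int64(498), np.int64(-313), np.int64(211), 22)]
274 [(np.int64(474), np.int64(-263), np.int64(143), 55), (np.int64(483), np.int64(-264), np.int64(135), 114), (np.int64(487), np.int64(-271), np.int64(144), 65), (np.int64(494), np.int64(-274), np.int64(142), 66), (np.int64(494), np.int64(-285), np.int64(160), 39), (np.int64(498), np.int64(-293), np.int64(168), 27), (np.int64(502), np.int64(-299), np.int64(175), 26), (np.int64(505), np.int64(-306), np.int64(183), 20)]
276 [(np.int64(475), np.int64(-263), np.int64(131), 37), (np.int64(518), np.int64(-214), np.int64(9), 98), (np.int64(484), np.int64(-275), np.int64(142), 64), (np.int64(491), np.int64(-278), np.int64(140), 66), (np.int64(497), np.int64(-283), np.int64(143)
[... 2407 characters left out ...]
p.int64(43), 226), (np.int64(503), np.int64(-268), np.int64(43), 228), (np.int64(510), np.int64(-271), np.int64(42), 211), (np.int64(517), np.int64(-275), np.int64(42), 133), (np.int64(495), np.int64(-314), np.int64(133), 108), (np.int64(501), np.int64(-318), np.int64(135), 119)]
290 [(np.int64(479), np.int64(-260), np.int64(42), 228), (np.int64(487), np.int64(-264), np.int64(41), 223), (np.int64(493), np.int64(-269), np.int64(44), 224), (np.int64(500), np.int64(-273), np.int64(44), 223), (np.int64(507), np.int64(-276), np.int64(42), 205), (np.int64(519), np.int64(-274), np.int64(25), 114), (np.int64(533), np.int64(-271), np.int64(7), 172), (np.int64(499), np.int64(-322), np.int64(133), 79)]
```

View pics/s4.png

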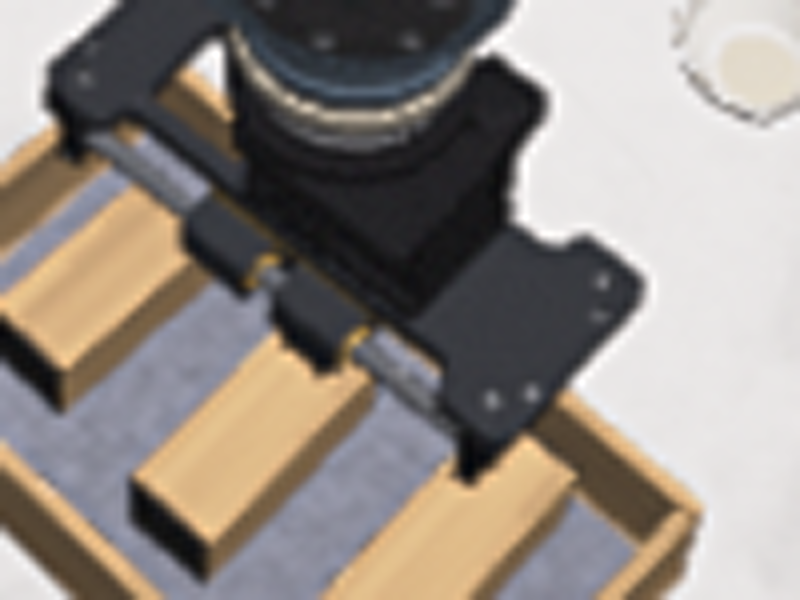

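The fingers shut above the bar: the tip shows at crop (320,360), at about the height of the bar's top face. So the real tip is roughly 30 mm higher than the reported z. I'll open and feel downward in small steps.

Emit:
arm_command(deltas=[0.4,0,0,0,0,0.4,0,0,0,0,0.4,0,0,0,0,0.4,0,0,0,0,0.4,0,0,0,0,0.4,0,0,0,0,0.4,0,0,0,0,0.4,0,0,0.003,0,0.4,0,0,0.003,0,0.4,0,0,0.003,0])

```text
time: 6.02
position: [0.5128, -0.2572, 0.0025]
tool_rot: [-0.149, 0.989, 0.0, -0.0]
ft_force: [-0.0, -0.1, -1.3]
grip_width: 0.061
grip_force: 0.0
```

Emit:
arm_command(deltas=[0.4,0,0,0.005,0,0.4,0,0,0.005,0,0.4,0,0,0.004,0,0.4,0,0,0,0])

```text
time: 6.52
position: [0.5126, -0.257, -0.0117]
tool_rot: [-0.149, 0.989, 0.0, -0.0]
ft_force: [-0.7, -0.3, -0.1]
grip_width: 0.0611
grip_force: 0.0
```

Emit:
arm_command(deltas=[0.4,0,0,0.004,0,0.4,0,0,0.003,0,0.4,0,0,0.002,0,0.4,0,0,0,0])

```text
time: 7.02
position: [0.5128, -0.2571, -0.0203]
tool_rot: [-0.149, 0.989, 0.0, -0.0]
ft_force: [0.1, 0.7, -0.6]
grip_width: 0.0607
grip_force: 0.0
```

Emit:
arm_command(deltas=[-1,0,0,0,0,-1,0,0,0,0,-1,0,0,0,0,-1,0,0,0,0,-1,0,0,0,0], newtons=4)

```text
time: 7.65
position: [0.5129, -0.2572, -0.0201]
tool_rot: [-0.149, 0.989, -0.0, 0.0]
ft_force: [-0.7, 0.2, 1.0]
grip_width: 0.0358
grip_force: 4.0
```

Gripped at 36 mm. Lifting with a light grip so the free end can hang down.

Emit:
arm_command(deltas=[-1,0,0,-0.02,0,-1,0,0,-0.02,0,-1,0,0,-0.03,0,-1,0,0,-0.03,0,-1,0,0,-0.04,0,-1,0,0,-0.04,0,-1,0,0,-0.04,0,-1,0,0,0,0,-1,0,0,0,0], newtons=4)

```text
time: 8.78
position: [0.512, -0.2565, 0.199]
tool_rot: [-0.149, 0.989, 0.001, -0.001]
ft_force: [-0.5, 0.1, -0.3]
grip_width: 0.0363
grip_force: 4.0
```

```bash
python3 - <<'E'
from h import *
go(.499,.1745,.2)
p,d,K,T=grab("scene");cv2.imwrite("pics/s5.png",cv2.resize(p[170:320,180:380,::-1],None,fx=4,fy=4))
W=cloud(d,K,T);hsv=cv2.cvtColor(p,cv2.COLOR_RGB2HSV)
m=(hsv[...,1]>70)&(W[...,2]>.07)&(W[...,0]>.38)&(W[...,0]<.6)&(W[...,1]>-.35)&(W[...,1]<-.2);q=W[m];print(len(q),q.min(0).round(3),q.max(0).round(3))
E
```

```text
t 8.78 pos [ 0.512  -0.2565  0.199 ] q [-0.66  0.44  1.55  0.    1.15 -2.53] toolx deg -162.9 F [-0.5  0.1 -0.3] w 0.0363 4.0
delta tool [-0.1146  0.4157 -0.0005]
700 [ 0.381 -0.348  0.225] [ 0.564 -0.216  0.589]
```

View pics/s5.png

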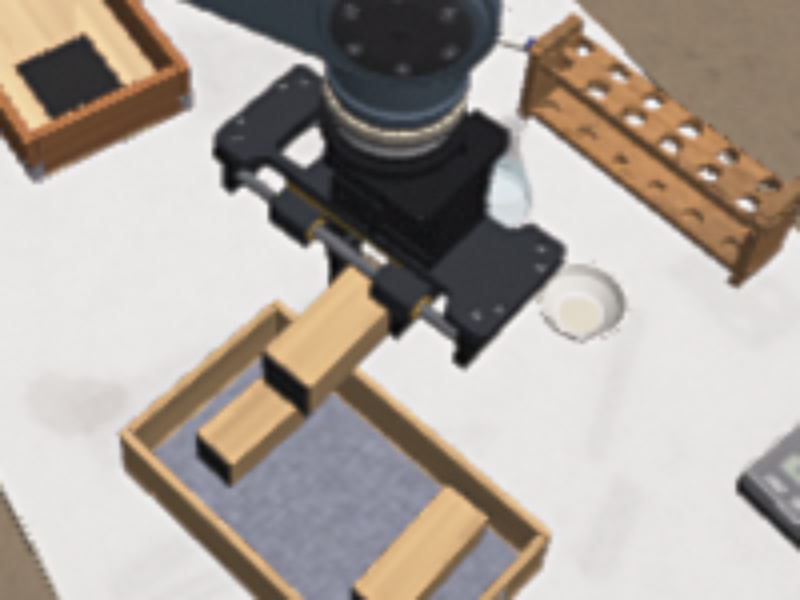

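The bar is still horizontal in the fingers, with its free end at crop (300,380). I'll drop the grip to 3 N and add an upward jerk.

Emit:
arm_command(deltas=[-1,0,0,0,0,-1,0,0,0,0,-1,0,0,-0.06,0,-1,0,0,0.03,0,-1,0,0,0.03,0,-1,0,0,-0.06,0,-1,0,0,0,0,-1,0,0,0,0], newtons=3)

```text
time: 9.82
position: [0.5127, -0.257, 0.2596]
tool_rot: [-0.149, 0.989, 0.0, -0.0]
ft_force: [0.2, -0.5, -0.7]
grip_width: 0.0357
grip_force: 3.0
```

```bash
cat >> h.py <<'E'
def bar(cam="scene",save=None,r=0.13,zoff=.035):
    """wood-coloured points near the fingers, in tool axes relative to the TCP: long-axis direction and tilt"""
    from scipy.spatial.transform import Rotation as Ro
    s=status.get_obs();R=Ro.from_quat(s["tool_rot"]).as_matrix();p,d,K,T=grab(cam);W=cloud(d,K,T);hsv=cv2.cvtColor(p,cv2.COLOR_RGB2HSV)
    L=(W-s["position"])@R
    m=(hsv[...,1]>70)&(hsv[...,0]>8)&(hsv[...,0]<25)&(np.abs(L[...,0])<.12)&(np.abs(L[...,1])<.024)&(L[...,2]>-.09)&(L[...,2]<.1)
    q=L[m]
    if len(q)<20: print("few",len(q));return
    for x0 in np.arange(-.1,.1,.02):
        a=q[(q[:,0]>=x0)&(q[:,0]<x0+.02)]
        if len(a)>3: print("toolx %.2f n %d zrange (up) %.3f %.3f"%(x0+.01,len(a),(-a[:,2]).min(),(-a[:,2]).max()))
    if save:
        c=T@np.r_[s["position"],1];u=int(K[0,0]*c[0]/-c[2]+K[0,2]);v=int(K[1,1]*-c[1]/-c[2]+K[1,2])
        cv2.imwrite(save,cv2.resize(p[max(v-70,0):v+70,max(u-90,0):u+90,::-1],None,fx=4,fy=4))
E
python3 - <<'E'
from h import *
go(.499,.1745,.2);bar(save="pics/s6.png")
E
```

```text
t 9.82 pos [ 0.5127 -0.257   0.2596] q [-0.66  0.38  1.47 -0.    1.29 -2.53] toolx deg -162.9 F [ 0.2 -0.5 -0.7] w 0.0357 3.0
delta tool [-0.1141  0.4164  0.0597]
toolx 0.01 n 197 zrange (up) -0.009 0.063
toolx 0.03 n 257 zrange (up) -0.017 0.043
toolx 0.05 n 155 zrange (up) -0.016 0.012
```

The bar has tipped about 50°. A few more jerks.

Emit:
arm_command(deltas=[-1,0,0,0.03,0,-1,0,0,0.03,0,-1,0,0,-0.06,0,-1,0,0,0.03,0,-1,0,0,0.03,0,-1,0,0,-0.06,0,-1,0,0,0,0,-1,0,0,0,0], newtons=3)

```text
time: 10.88
position: [0.5123, -0.2567, 0.2591]
tool_rot: [-0.149, 0.989, 0.001, -0.0]
ft_force: [0.2, -0.4, -1.0]
grip_width: 0.0357
grip_force: 3.0
```

```bash
python3 - <<'E'
from h import *
go(.499,.1745,.2);bar(save="pics/s7.png")
E
```

```text
t 10.88 pos [ 0.5123 -0.2567  0.2591] q [-0.66  0.38  1.47  0.    1.29 -2.53] toolx deg -162.9 F [ 0.2 -0.4 -1. ] w 0.0357 3.0
delta tool [-0.1144  0.4159  0.0595]
toolx 0.01 n 225 zrange (up) -0.024 0.061
toolx 0.03 n 281 zrange (up) -0.025 0.036
toolx 0.05 n 47 zrange (up) -0.022 -0.009
```

View pics/s7.png

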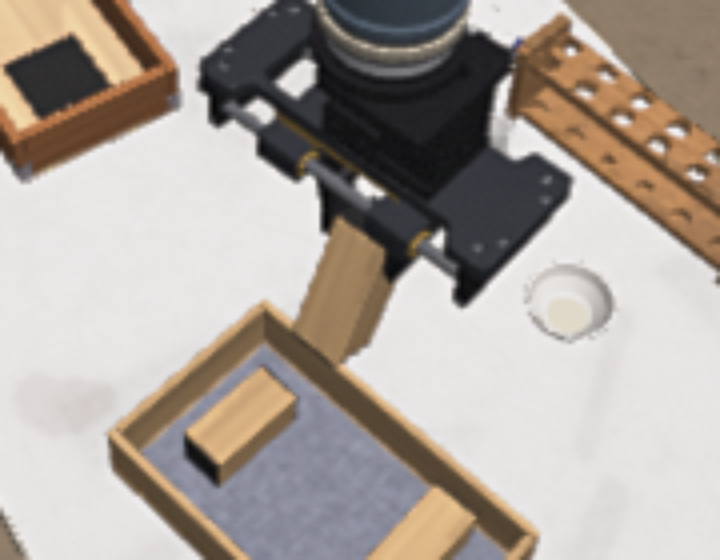

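The bar now hangs about 60° down, with its lower end at crop (330,345). I'll keep jerking while carrying it to the case.

Emit:
arm_command(deltas=[-1,0,0.05,0.03,0,-1,0,0.05,0.03,0,-1,0,0.05,-0.06,0,-1,0,0.05,0.03,0,-1,0,0.05,0.03,0,-1,0,0.05,-0.06,0,-1,-0.05,0.05,0.03,0,-1,-0.06,0.05,0.03,0,-1,0,0.015,-0.06,0,-1,0,0,0,0,-1,0,0,0,0], newtons=3)

```text
time: 12.3
position: [0.4835, 0.1244, 0.2483]
tool_rot: [-0.149, 0.989, 0.0, -0.001]
ft_force: [-1.0, 0.4, -0.8]
grip_width: 0.0362
grip_force: 3.0
```

```bash
python3 - <<'E'
from h import *
go(.499,.1745,.2);bar(save="pics/s8.png");bar("top",save="pics/t8.png")
E
```

```text
t 12.3 pos [0.4835 0.1244 0.2483] q [ 0.03  0.28  1.66 -0.    1.2  -1.84] toolx deg -162.8 F [-1.   0.4 -0.8] w 0.0362 3.0
delta tool [-0.0297  0.0432  0.0482]
toolx -0.01 n 51 zrange (up) -0.038 0.085
toolx 0.01 n 235 zrange (up) -0.035 0.056
toolx 0.03 n 101 zrange (up) -0.033 0.015
few 0
```

Emit:
arm_command(deltas=[-1,0.055,0,0,0,-1,0.035,0,0,0,-1,0.015,0,0,0,-1,-0.01,0,0,0,-1,-0.035,0,0,0,-1,-0.06,0,0,0,-1,0.055,0,0,0,-1,0.035,0,0,0,-1,-0.02,0.01,0,0,-1,-0.04,0.01,0,0,-1,-0.06,0.01,0,0,-1,0,0.013,0,0], newtons=3)

```text
time: 13.9
position: [0.5073, 0.1761, 0.2485]
tool_rot: [-0.149, 0.989, 0.0, 0.003]
ft_force: [-0.4, -0.5, -1.3]
grip_width: 0.036
grip_force: 3.0
```

```bash
cat >> h.py <<'E'
def tilt(cam="scene"):
    from scipy.spatial.transform import Rotation as Ro
    s=status.get_obs();R=Ro.from_quat(s["tool_rot"]).as_matrix();p,d,K,T=grab(cam);W=cloud(d,K,T);hsv=cv2.cvtColor(p,cv2.COLOR_RGB2HSV)
    dx=np.gradient(W,axis=1);dy=np.gradient(W,axis=0)
    L=(W-s["position"])@R
    m=(hsv[...,1]>70)&(hsv[...,0]>8)&(hsv[...,0]<25)&(np.abs(L[...,0])<.1)&(np.abs(L[...,1])<.015)&(L[...,2]>-.04)&(L[...,2]<.1)
    m=cv2.erode(m.astype(np.uint8),np.ones((3,3)))>0;q=L[m]
    if len(q)<15: print("few",len(q));return
    # robust line x = a*up + b on the face turned to +tool x
    up=-q[:,2];x=q[:,0];k=np.ones(len(q),bool)
    for _ in range(6):
        a=np.polyfit(up[k],x[k],1);e=x-np.polyval(a,up);k=np.abs(e)<max(2*np.median(np.abs(e)),.002)
    print("face: tilt from vertical deg",np.degrees(np.arctan(-a[0])).round(1),"x at tcp",a[1].round(4),"n",k.sum(),len(q),"up",up.min().round(3),up.max().round(3))
E
python3 - <<'E'
from h import *
go(.499,.1745,.2);tilt();bar(save="pics/s9.png")
E
```

```text
t 13.9 pos [0.5073 0.1761 0.2485] q [ 0.13  0.33  1.58  0.    1.22 -1.74] toolx deg -162.9 F [-0.4 -0.5 -1.3] w 0.036 3.0
delta tool [0.0087 0.001  0.0484]
face: tilt from vertical deg -8.0 x at tcp 0.0042 n 31 31 up -0.025 0.03
toolx -0.03 n 35 zrange (up) -0.033 0.031
toolx -0.01 n 94 zrange (up) -0.039 0.029
toolx 0.01 n 138 zrange (up) -0.035 0.050
```

The tilt is now about 8° past vertical, which is fine for setting down. I'll centre over the pad and lower.

Emit:
arm_command(deltas=[-1,0.005,0.001,0.03,0,-1,0.005,0,0.04,0,-1,0.005,0,0.04,0,-1,0,0,0.035,0,-1,0,0,0.02,0,-1,0,0,0.01,0,-1,0,0,0,0], newtons=3)

```text
time: 14.88
position: [0.4857, 0.1707, 0.0739]
tool_rot: [-0.149, 0.989, -0.0, -0.0]
ft_force: [0.3, -0.1, -0.8]
grip_width: 0.0359
grip_force: 3.0
```

```bash
python3 - <<'E'
from h import *
go(.499,.1745,.0485);tilt();bar(save="pics/s10.png")
E
```

```text
t 14.88 pos [0.4857 0.1707 0.0739] q [ 0.12  0.55  1.81 -0.    0.78 -1.75] toolx deg -162.9 F [ 0.3 -0.1 -0.8] w 0.0359 3.0
delta tool [-0.0138 -0.0003  0.0254]
face: tilt from vertical deg -45.4 x at tcp -0.0028 n 55 87 up -0.07 0.029
toolx -0.09 n 35 zrange (up) -0.069 -0.018
toolx -0.07 n 89 zrange (up) -0.070 -0.017
toolx -0.05 n 34 zrange (up) -0.070 -0.061
toolx -0.03 n 28 zrange (up) -0.035 0.010
toolx -0.01 n 64 zrange (up) -0.037 0.027
toolx 0.01 n 106 zrange (up) -0.063 0.068
toolx 0.03 n 56 zrange (up) -0.072 -0.061
toolx 0.05 n 33 zrange (up) -0.067 -0.016
toolx 0.07 n 54 zrange (up) -0.061 -0.014
```

View pics/s10.png

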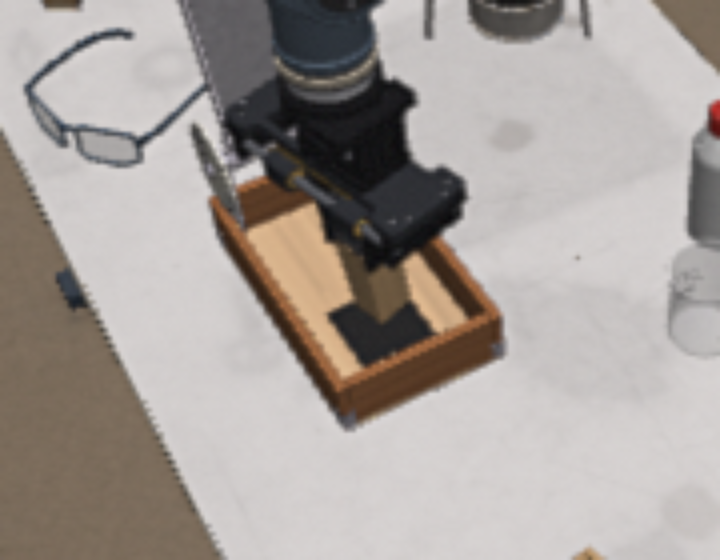

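The bar hangs nearly vertical over the pad, with its foot at crop (380,310). Lowering to contact.

Emit:
arm_command(deltas=[-1,0,0,0.01,0,-1,0,0,0.008,0,-1,0,0,0.003,0,-1,0,0,0.002,0,-1,0,0,0,0], newtons=3)

```text
time: 15.6
position: [0.4861, 0.171, 0.051]
tool_rot: [-0.149, 0.989, -0.0, 0.0]
ft_force: [-0.2, 0.0, -1.0]
grip_width: 0.0358
grip_force: 3.0
```

```bash
python3 - <<'E'
from h import *
from scipy.spatial.transform import Rotation as Ro
go(.499,.1745,.0485)
p,d,K,T=grab("scene");W=cloud(d,K,T);hsv=cv2.cvtColor(p,cv2.COLOR_RGB2HSV)
s=status.get_obs();R=Ro.from_quat(s["tool_rot"]).as_matrix();L=(W-s["position"])@R
m=(hsv[...,1]>70)&(hsv[...,0]>8)&(hsv[...,0]<25)&(np.abs(L[...,0])<.035)&(np.abs(L[...,1])<.035)&(W[...,2]>.013)&(W[...,2]<.12)
q=L[m];h=W[m][:,2]
for z in np.arange(.012,.12,.012):
    a=q[(h>=z)&(h<z+.012)]
    if len(a)>2: print(round(z,3),len(a),"x",a[:,0].min().round(3),a[:,0].max().round(3),"y",a[:,1].min().round(3),a[:,1].max().round(3))
E
```

```text
t 15.6 pos [0.4861 0.171  0.051 ] q [ 0.12  0.59  1.82 -0.    0.73 -1.75] toolx deg -162.9 F [-0.2  0.  -1. ] w 0.0358 3.0
delta tool [-0.0134 -0.0004  0.0025]
0.012 24 x -0.03 0.03 y -0.034 0.013
0.024 27 x -0.03 0.003 y -0.02 0.017
0.036 34 x -0.032 0.005 y -0.022 0.017
0.048 36 x -0.03 0.007 y -0.022 0.013
0.06 26 x -0.011 0.008 y -0.02 0.015
0.072 16 x -0.009 0.009 y -0.018 0.016
0.084 18 x 0.006 0.011 y -0.028 0.026
0.096 10 x 0.01 0.012 y -0.023 0.023
0.108 3 x 0.01 0.012 y 0.025 0.027
```

Emit:
arm_command(deltas=[-1,0,0,0.002,0,-1,0,0,0.002,0,-1,0,0,0.002,0,-1,0,0,0,0])

```text
time: 16.15
position: [0.4862, 0.171, 0.045]
tool_rot: [-0.149, 0.989, -0.0, 0.0]
ft_force: [0.8, 0.6, 3.6]
grip_width: 0.0358
grip_force: 3.0
```

Emit:
arm_command(deltas=[-1,0,0,0.002,0,-1,0,0,0.002,0,-1,0,0,0,0])

```text
time: 16.52
position: [0.4858, 0.1709, 0.0407]
tool_rot: [-0.149, 0.989, -0.0, -0.0]
ft_force: [-0.3, 0.2, 1.8]
grip_width: 0.0361
grip_force: 3.0
```

Emit:
arm_command(deltas=[-1,-0.004,0,0,0,-1,-0.004,0,0.001,0,-1,0,0,0,0,-1,0,0,0,0])

```text
time: 17.02
position: [0.4935, 0.1733, 0.0397]
tool_rot: [-0.149, 0.989, 0.0, -0.0]
ft_force: [-0.4, -0.5, -0.3]
grip_width: 0.0359
grip_force: 3.0
```

```bash
cat > f.py <<'E'
from h import *
from scipy.spatial.transform import Rotation as Ro
go(.499,.1745,.0485)
p,d,K,T=grab("scene");W=cloud(d,K,T);hsv=cv2.cvtColor(p,cv2.COLOR_RGB2HSV)
R=Ro.from_euler("z",-162.9,degrees=True).as_matrix();L=(W-[.4935,.173,0])@R   # bar axes, about the standing place
m=(hsv[...,1]>70)&(hsv[...,0]>8)&(hsv[...,0]<25)&(np.abs(L[...,0])<.035)&(np.abs(L[...,1])<.035)&(W[...,2]>.02)&(W[...,2]<.12)
q=L[m];h=W[m][:,2]
for z in np.arange(.02,.12,.012):
    a=q[(h>=z)&(h<z+.012)]
    if len(a)>2: print(round(z,3),len(a),"x",a[:,0].min().round(3),a[:,0].max().round(3),"y",a[:,1].min().round(3),a[:,1].max().round(3))
E
python3 f.py
```

```text
t 17.02 pos [0.4935 0.1733 0.0397] q [ 0.12  0.62  1.81  0.    0.71 -1.75] toolx deg -162.9 F [-0.4 -0.5 -0.3] w 0.0359 3.0
delta tool [-0.0056 -0.0005 -0.0088]
0.02 33 x -0.022 0.01 y -0.017 0.019
0.032 33 x -0.024 0.01 y -0.018 0.021
0.044 35 x -0.026 0.01 y -0.013 0.019
0.056 23 x -0.009 0.01 y -0.018 0.02
0.068 20 x 0.007 0.011 y -0.025 0.026
0.08 23 x 0.002 0.012 y -0.025 0.029
0.092 10 x 0.007 0.011 y -0.023 0.018
0.104 3 x 0.009 0.01 y -0.031 -0.026
```

The bar's front face is now vertical. I'll release it.

Emit:
arm_command(deltas=[0.0,0,0,0,0,0.4,0,0,0,0,0.4,0,0,0,0,0.4,0,0,0,0,0.4,0,0,0,0])

```text
time: 17.7
position: [0.4936, 0.1733, 0.04]
tool_rot: [-0.149, 0.989, -0.0, 0.0]
ft_force: [-0.2, 0.4, -0.4]
grip_width: 0.06
grip_force: 0.0
```

```bash
python3 f.py
```

```text
t 17.7 pos [0.4936 0.1733 0.04  ] q [ 0.12  0.62  1.81  0.    0.71 -1.75] toolx deg -162.9 F [-0.2  0.4 -0.4] w 0.06 0.0
delta tool [-0.0055 -0.0004 -0.0085]
0.02 31 x -0.023 0.01 y -0.013 0.021
0.032 33 x -0.025 0.01 y -0.015 0.019
0.044 28 x -0.024 0.01 y -0.017 0.022
0.056 23 x -0.001 0.01 y -0.017 0.019
0.068 24 x 0.001 0.01 y -0.034 0.035
0.08 23 x 0.002 0.01 y -0.033 0.031
0.092 17 x 0.006 0.01 y -0.017 0.032
```

The prop stands on its own. I'll lift clear, align the tool with the case and close the fingers.

Emit:
arm_command(deltas=[0.4,0,0,-0.02,0,0.4,0,0,-0.04,0,0.4,0,0,-0.06,0,0.4,0,0,-0.06,0.1,-1,0,0,-0.06,0.1,-1,0,0,-0.06,0.1,-1,0,0,0,0,-1,0,0.04,0,0,-1,0,0.06,0,0,-1,0,0.06,0,0,-1,0,0.06,0,0,-1,0,0.05,0,0])

```text
time: 19.25
position: [0.4928, 0.4451, 0.3379]
tool_rot: [-0.0, 1.0, -0.001, -0.001]
ft_force: [0.7, -0.8, 0.4]
grip_width: 0.0009
grip_force: 0.0
```

```bash
python3 f.py; python3 - <<'E'
from h import *
go(.495,.45,.232)
for n in("top","scene"):
    p,d,K,T=grab(n);W=cloud(d,K,T);m=(W[...,0]>.46)&(W[...,0]<.53)&(W[...,1]>.1)&(W[...,1]<.42)&(W[...,2]>.13)&(W[...,2]<.31);q=W[m]
    for z in np.arange(.13,.31,.03):
        a=q[(q[:,2]>=z)&(q[:,2]<z+.03)]
        if len(a): print(n,round(z,2),len(a),np.median(a,0).round(3))
s=status.get_obs()["position"]
p,d,K,T=grab("scene");W=cloud(d,K,T);m=(np.abs(W[...,0]-s[0])<.03)&(np.abs(W[...,1]-s[1])<.035)&(W[...,2]>.3);q=W[m]
print("tool pts",len(q), np.sort(q[:,2])[:10].round(3), q[np.argsort(q[:,2])[:6]].round(3).tolist())
E
```

```text
t 19.25 pos [0.4928 0.4451 0.3379] q [ 0.57  0.47  1.11 -0.    1.56 -1.  ] toolx deg -180.0 F [ 0.7 -0.8  0.4] w 0.0009 0.0
delta tool [-0.0068 -0.2701  0.2898]
0.02 33 x -0.023 0.011 y -0.013 0.021
0.032 34 x -0.025 0.011 y -0.014 0.02
0.044 37 x -0.028 0.012 y -0.018 0.02
0.056 34 x -0.025 0.011 y -0.014 0.02
0.068 37 x -0.023 0.01 y -0.017 0.02
0.08 37 x -0.024 0.01 y -0.017 0.02
0.092 43 x -0.026 0.011 y -0.019 0.02
t 19.3 pos [0.4919 0.4515 0.3371] q [ 0.57  0.47  1.11  0.01  1.56 -1.  ] toolx deg -179.7 F [0.7 4.2 0.5] w 0.0002 0.0
delta tool [-0.0034 -0.002   0.105 ]
top 0.13 189 [0.494 0.327 0.146]
top 0.16 204 [0.494 0.336 0.176]
top 0.19 220 [0.495 0.346 0.205]
top 0.22 254 [0.495 0.355 0.235]
top 0.25 272 [0.494 0.365 0.265]
top 0.28 180 [0.495 0.374 0.284]
scene 0.13 183 [0.494 0.328 0.145]
scene 0.16 195 [0.493 0.337 0.176]
scene 0.19 197 [0.495 0.348 0.206]
scene 0.22 201 [0.495 0.356 0.235]
scene 0.25 216 [0.495 0.366 0.265]
scene 0.28 82 [0.496 0.372 0.285]
tool pts 226 [0.373 0.374 0.375 0.376 0.376 0.377 0.378 0.378 0.379 0.379] [[0.501, 0.44, 0.373], [0.483, 0.442, 0.374], [0.488, 0.438, 0.375], [0.497, 0.437, 0.376], [0.501, 0.44, 0.376], [0.484, 0.435, 0.377]]
```

Tip height is confirmed at reported +0.035, and the prop is upright. I'll descend behind the plane and push it gently.

Emit:
arm_command(deltas=[-1,0,0,0.04,0,-1,0,0,0.05,0,-1,0,0,0.027,0,-1,0,-0.02,0,0,-1,0,-0.02,0,0,-1,0,-0.01,0,0,-1,0,-0.01,0,0,-1,0,-0.01,0,0,-1,0,-0.01,0,0])

```text
time: 20.58
position: [0.4946, 0.3634, 0.2241]
tool_rot: [0.0, 1.0, 0.001, 0.001]
ft_force: [0.5, 2.5, 3.4]
grip_width: 0.0009
grip_force: 1.4
```

```bash
cat > pl.py <<'E'
from h import *
go(.495,.30,.22)
p,d,K,T=grab("scene");W=cloud(d,K,T);m=(W[...,0]>.448)&(W[...,0]<.475)&(W[...,1]>.1)&(W[...,1]<.40)&(W[...,2]>.12)&(W[...,2]<.30);q=W[m]
hsv=cv2.cvtColor(p,cv2.COLOR_RGB2HSV)
yz=q[:,1:].astype(np.float32)
for z in np.arange(.1,.31,.03):
    a=q[(q[:,2]>=z)&(q[:,2]<z+.03)]
    if len(a)>3: print(round(z,2),len(a),np.median(a,0).round(3), "ang deg",np.degrees(np.arctan2(np.median(a[:,2])-.106,.3195-np.median(a[:,1]))).round(1))
E
python3 pl.py
```

```text
t 20.57 pos [0.4946 0.3634 0.2241] q [ 0.45  0.47  1.42  0.    1.25 -1.12] toolx deg 180.0 F [0.5 2.5 3.4] w 0.0009 1.44
delta tool [-0.0004 -0.0634  0.004 ]
0.1 20 [0.461 0.316 0.127] ang deg 79.3
0.13 64 [0.462 0.319 0.145] ang deg 89.2
0.16 65 [0.462 0.323 0.176] ang deg 93.0
0.19 71 [0.461 0.327 0.206] ang deg 94.5
0.22 71 [0.461 0.332 0.235] ang deg 95.3
0.25 77 [0.462 0.335 0.265] ang deg 95.6
0.28 52 [0.461 0.339 0.29 ] ang deg 96.2
```

Emit:
arm_command(deltas=[-1,0,-0.01,0,0,-1,0,-0.01,0,0,-1,0,-0.01,0,0,-1,0,-0.01,0,0,-1,0,-0.01,0.001,0,-1,0,-0.01,0.002,0,-1,0,-0.01,0.002,0,-1,0,-0.006,0.001,0,-1,0,0,0,0])

```text
time: 21.75
position: [0.4929, 0.2862, 0.2165]
tool_rot: [0.001, 1.0, -0.001, -0.001]
ft_force: [0.8, 0.6, -1.1]
grip_width: 0.0004
grip_force: 0.0
```

```bash
python3 pl.py
```

```text
t 21.75 pos [0.4929 0.2862 0.2165] q [ 0.33  0.42  1.53 -0.    1.19 -1.24] toolx deg 179.9 F [ 0.8  0.6 -1.1] w 0.0004 0.0
delta tool [-0.0021  0.0138 -0.0035]
0.1 12 [0.461 0.308 0.125] ang deg 57.5
0.13 37 [0.461 0.3   0.147] ang deg 64.0
0.16 40 [0.462 0.29  0.178] ang deg 67.7
0.19 41 [0.461 0.28  0.205] ang deg 68.4
0.22 46 [0.462 0.269 0.236] ang deg 68.7
0.25 54 [0.461 0.26  0.266] ang deg 69.6
0.28 33 [0.46  0.258 0.283] ang deg 71.0
```

Emit:
arm_command(deltas=[-1,0,-0.008,0.002,0,-1,0,-0.008,0.003,0,-1,0,-0.008,0.003,0,-1,0,-0.008,0.004,0,-1,0,-0.008,0.004,0,-1,0,-0.008,0.005,0,-1,0,-0.008,0.006,0,-1,0,-0.006,0.006,0,-1,0,0,0,0])

```text
time: 22.92
position: [0.4929, 0.2245, 0.1832]
tool_rot: [0.001, 1.0, -0.0, -0.001]
ft_force: [0.1, -0.5, 1.0]
grip_width: 0.0005
grip_force: 0.0
```

```bash
python3 pl.py; python3 pl.py
```

```text
t 22.93 pos [0.4929 0.2245 0.1832] q [ 0.22  0.42  1.64 -0.    1.08 -1.35] toolx deg 179.9 F [ 0.1 -0.5  1. ] w 0.0005 0.0
delta tool [-0.0019  0.0755 -0.0369]
0.22 43 [0.462 0.186 0.236] ang deg 44.3
0.28 34 [0.461 0.19  0.296] ang deg 55.8
t 22.98 pos [0.4932 0.2249 0.1836] q [ 0.22  0.42  1.64 -0.    1.08 -1.35] toolx deg 179.9 F [-0.2  0.8  0.3] w 0.0 0.0
delta tool [-0.0016  0.0751 -0.0364]
0.22 42 [0.461 0.185 0.235] ang deg 43.8
0.28 33 [0.46  0.193 0.296] ang deg 56.3
```

Emit:
arm_command(deltas=[-1,0,0,0,0,-1,0,0,0,0,-1,0,0,0,0,-1,0,0,0,0])

```text
time: 23.52
position: [0.4937, 0.2254, 0.1841]
tool_rot: [0.0, 1.0, -0.0, 0.0]
ft_force: [-0.1, -0.2, -0.0]
grip_width: 0.0004
grip_force: 0.0
```

```bash
cat > pe.py <<'E'
from h import *
s=status.get_obs();print(round(float(s["time"]),2),s["ft_force"].round(1))
for n in ("scene","top"):
    p,d,K,T=grab(n);W=cloud(d,K,T);m=(W[...,0]>.452)&(W[...,0]<.472)&(W[...,1]>.12)&(W[...,1]<.30)&(W[...,2]>.08)&(W[...,2]<.30);q=W[m]
    for y in np.arange(.12,.30,.03):
        a=q[(q[:,1]>=y)&(q[:,1]<y+.03)]
        if len(a)>3: print(n,round(y,2),len(a),np.median(a[:,1:],0).round(3),"top-face angle deg",np.degrees(np.arctan2(np.median(a[:,2])-.106,.3195-np.median(a[:,1]))-np.arcsin(.006/np.hypot(np.median(a[:,2])-.106,.3195-np.median(a[:,1])))).round(1))
E
python3 pe.py
```

```text
23.52 [-0.1 -0.2 -0. ]
scene 0.12 12 [0.139 0.295] top-face angle deg 45.1
scene 0.15 31 [0.173 0.225] top-face angle deg 37.3
scene 0.18 13 [0.197 0.227] top-face angle deg 42.6
scene 0.21 8 [0.226 0.196] top-face angle deg 41.2
scene 0.24 9 [0.253 0.171] top-face angle deg 40.3
scene 0.27 8 [0.282 0.145] top-face angle deg 39.8
top 0.15 17 [0.173 0.224] top-face angle deg 37.0
top 0.18 47 [0.196 0.209] top-face angle deg 37.7
top 0.21 30 [0.222 0.19 ] top-face angle deg 38.3
top 0.24 17 [0.248 0.169] top-face angle deg 37.8
```

It is sinking slowly by itself. I'll back the arm off and wait.

Emit:
arm_command(deltas=[-1,0,0,-0.03,0,-1,0,0.03,-0.05,0,-1,0,0.04,-0.05,0,-1,0,0.05,0,0,-1,0,0.05,0,0,-1,0,0.05,0,0,-1,0,0,0,0,-1,0,0,0,0,-1,0,0,0,0,-1,0,0,0,0,-1,0,0,0,0,-1,0,0,0,0])

```text
time: 25.12
position: [0.494, 0.444, 0.313]
tool_rot: [0.001, 1.0, 0.0, 0.0]
ft_force: [0.9, 0.3, -0.2]
grip_width: 0.0004
grip_force: 0.0
```

```bash
python3 pe.py|grep -v scene
```

```text
25.12 [ 0.9  0.3 -0.2]
top 0.12 50 [0.139 0.121] top-face angle deg 2.9
top 0.15 76 [0.164 0.12 ] top-face angle deg 2.8
top 0.18 76 [0.195 0.118] top-face angle deg 2.7
top 0.21 73 [0.225 0.116] top-face angle deg 2.4
top 0.24 74 [0.255 0.115] top-face angle deg 2.5
top 0.27 74 [0.286 0.113] top-face angle deg 1.7
```

Emit:
arm_command(deltas=[-1,0,0,0,0,-1,0,0,0,0,-1,0,0,0,0,-1,0,0,0,0,-1,0,0,0,0,-1,0,0,0,0,-1,0,0,0,0,-1,0,0,0,0])

```text
time: 26.22
position: [0.4939, 0.4443, 0.3128]
tool_rot: [0.0, 1.0, -0.0, 0.0]
ft_force: [-0.2, 0.1, -0.6]
grip_width: 0.0008
grip_force: 0.0
```

```bash
python3 pe.py|grep -v scene; python3 - <<'E'
from h import *
p,d,K,T=grab("scene");cv2.imwrite("pics/s20.png",cv2.resize(p[:,60:380,::-1],None,fx=1.5,fy=1.5))
p,d,K,T=grab("scene");cv2.imwrite("pics/s20.png",cv2.resize(p[100:230,120:270,::-1],None,fx=4.5,fy=4.5))
E
```

```text
26.23 [-0.2  0.1 -0.6]
top 0.12 56 [0.139 0.111] top-face angle deg -0.3
top 0.15 75 [0.166 0.112] top-face angle deg -0.0
top 0.18 72 [0.194 0.111] top-face angle deg -0.4
top 0.21 77 [0.225 0.112] top-face angle deg -0.3
top 0.24 76 [0.255 0.112] top-face angle deg -0.4
top 0.27 73 [0.286 0.111] top-face angle deg -1.0
```

View pics/s20.png

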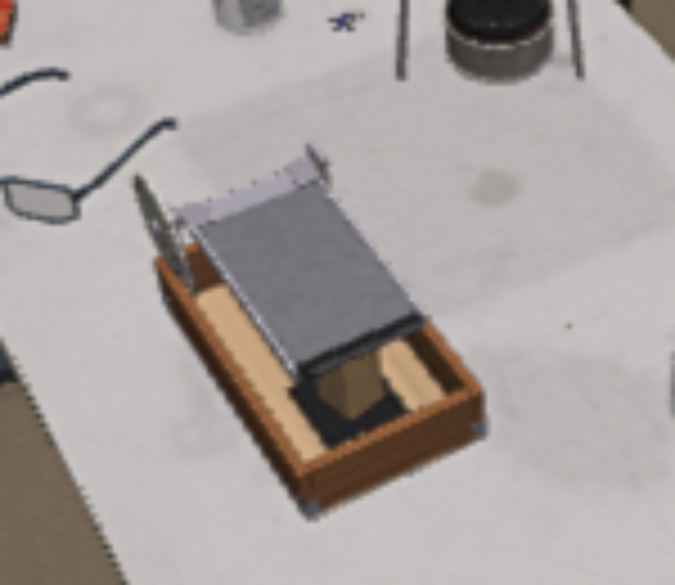

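The plane lies level on the upright prop (crop (350,380), on the pad), and the arm is clear of everything. Handing in.

```bash
python3 -c "
from rig import order
print(order.hand_in())"
```

```text
the job is handed in; nothing more can be done
None
```

I stood the 90 mm prop upright on the foot pad, lowered the plane until it rested on it, level to within about 0.4° in the camera depth data, and handed the job in; no verdict came back. The other two props stayed in the box.

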